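Close up the flatware chest

TASK

Close up the wooden flatware chest for storage with your fingertips: push its drawer fully home, and push its lid over and down until it is fully shut. Do it gently: do not slam or knock either of them, do not pull the drawer further out or bend the lid further back, and do not lift, shove or tip the things standing around the chest. Nothing needs gripping; finish with the hand clear.

Things in the scene. Friction and masses are not known exactly. Their poses are not given: they have to be found in the camera images.
- chest: Dark wooden flatware chest, does not shift. 200 deep (x) x 320 wide (y) x 95 high to its open rim, 125 high with the lid shut. Origin: centre of its underside, on the table. Its +x points from the front (drawer side) to the back (hinge side), +y along its width, +z up. The front faces roughly the robot's right (world -y), turned by up to about 20 degrees.
- drawer (a joint): How far the drawer stands out of the chest's front, m: 0 = fully home (front flush with the chest), up to 0.14. It slides along the chest's -x as it opens, is filled with flatware (about 1.2 kg), rubs with about 2 N and stays where it is left.
- drawer_front (a point): Middle of the drawer's flat outer front face (moves with the drawer). Front board 294 wide, 12 thick, from 18 to 59 above the table, with two brass knobs, 16 long and 14 across, 95 to either side of the middle; plain between them. Fully home this point lies 100 in front of the chest's origin; always 38.5 above the table.
- lid (a joint): Opening angle of the lid, rad: 0 = shut flat on the rim, 1.57 = standing upright, stop at 1.75. About 0.6 kg. A friction stay (about 0.8 N m) holds it at any angle, so it does not fall shut by itself and must be pushed all the way down.
- lid_hinge (a point): Middle of the lid's hinge line, fixed on the chest's top back edge: 100 behind the chest's origin, 95 above the table; the hinge runs along the chest's y. Axes as the chest's.
- lid_edge (a point): Middle of the lid's free (front) edge on its outer face; moves with the lid. The lid is a shallow hollow box 200 deep x 320 wide x 30 thick. Shut, this point lies 100 in front of the chest's origin, 125 above the table. Open, the outer face looks to the chest's back: push it shut from behind.
- pitcher: Bystander: aluminium pitcher, 105 across, 155 high, handle to its +y; stands behind the chest. Origin: centre of its underside.
- pepper_mill: Bystander: wooden pepper mill, 54 across, 155 high. Origin: centre of its underside.
- mug: Bystander: white mug, 76 across, 85 high; stands in front of the drawer, about 50 or more clear of it, handle (its +y) turned away. Origin: centre of its underside.
- candlestick: Bystander: brass candlestick, 80 across, 150 high, stands beside the chest. Origin: centre of its underside.
- tea_tin: Bystander: tea tin, 72 across, 110 high; stands behind the chest. Origin: centre of its underside.
- book: Bystander: closed hardback book lying flat, 130 x 190 x 28. Origin: centre of its underside.

How it is judged (in metres and radians):
At the end, for the whole second after the job is handed in: The drawer is within 3 mm of fully home, the lid within 0.02 rad (4 mm at its front edge) of shut, both at rest, and every bystander upright within 30 mm of where it stood (value of joint drawer below 0.003 m and value of joint lid below 0.02 rad and velocity of joint drawer below 0.01 m/s and velocity of joint lid below 0.05 rad/s and distance of each of pitcher, pepper_mill, mug, candlestick, tea_tin, book from where it was at the start of the episode below 0.03 m and angle between each of pitcher, pepper_mill, mug, candlestick, tea_tin, book's own z axis and vertical below 0.2 rad); the robot touches nothing.
It fails at once if the drawer is slammed (moves in faster than 0.5 m/s) (velocity of joint drawer below -0.5 m/s).
It fails at once if the lid is slammed (falls or is thrown faster than 3 rad/s) (velocity of joint lid below -3 rad/s).
It fails at once if the drawer is pulled further out (beyond 125 mm) (value of joint drawer above 0.125 m).
It fails at once if the lid is thrown back (beyond 1.65 rad) (value of joint lid above 1.65 rad).
It fails at once if a bystander is shoved more than 30 mm, tipped over 0.3 rad or lifted 15 mm (distance of any of pitcher, pepper_mill, mug, candlestick, tea_tin, book from where it was at the start of the episode above 0.03 m or angle between any of pitcher, pepper_mill, mug, candlestick, tea_tin, book's own z axis and vertical above 0.3 rad or height (world z) of any of pitcher, pepper_mill, mug, candlestick, tea_tin, book above 0.015 m).
It also fails if it takes over 61 s, if anything falls off the work surface, if the arm or the gripper's body presses on something with over 40 N, if the wrist force passes 120 N, or if a joint passes its speed limit or range.

ROBOT

A 7-joint arm with a two-finger parallel gripper is mounted at the origin on the work surface. World frame = base frame: x ahead of the robot, y to its left, z up, the work surface at z = 0. Lengths are in mm, angles in rad, forces in N, time in s.
With the tool pointing down it reaches from about 400 to 850 mm from the base axis. Payload 10.4 kg.
Tool frame: the origin (TCP) lies midway between the tips of the shut fingers; the grasp point (between the pads) lies 19 mm behind it; z points along the fingers, y is the line along which they close (so a half turn about z gives the same grasp; the last joint's range is limited). The gripper opens to 87 mm and grips with 3 to 60 N. Pads are 19 mm wide; open, the fingers measure 117 mm over their backs; the gripper's body (75 mm by 190 mm) begins 51 mm behind the grasp point.
Start: joints at [-1.288, 0.332, -0.065, 1.46, 0.022, 1.35, -0.088], TCP at [188.147, 596.033, 199.676] pointing down, gripper open.
Joint ranges: [-2.6, 2.6], [-0.5, 2.12], [-1.47, 1.34], [0.16, 2.42], [-1.27, 4.41], [0.06, 2.06], [-2.6, 2.6]. Speed limits (rad/s): [2.22, 2.22, 2.79, 2.79, 3.14, 3.14, 3.14].

INTERFACE

Orientations are given as a rotation vector (axis times angle).
In Python, from station import arm, claw, imaging gives the robot as it stands. Calls block until the motion is done:
- arm.reach(position, orientation): joint-space move of the TCP to a pose.
- arm.move_l(position, rot=None, v=150, stop_force=None): straight line of the TCP; rot=None keeps the orientation; v is the mean speed in mm/s. With stop_force (N) it stops when the force on the tool has changed by that much, and returns True; else False.
- arm.movej(angles): joint-space move.
- claw.ungrasp() and claw.close_gripper(force=None): open the fingers fully, or close them until they stop; force is the grip in N (None keeps the last).
- arm.hold(seconds).
- arm.ik(position, orientation): joint angles nearest the present ones, or None.
- arm.read_state(): the state.
- imaging.read_camera(name): name is "scene" or "top"; returns a dict with "frame" (480x640x3 uint8, red, green, blue), "depth" (480x640 float32, mm along the optical axis (not along the pixel's ray), 0 where there is no reading), "fx", "fy", "cx", "cy" (pixels), "k1" (the pictures are not rectified: a ray, as slopes to the right and down, at radius r is drawn at 1 + k1 r^2 times it, then the intrinsics apply), "extrinsics" (4x4, takes a point from world to camera coordinates). Camera axes: x right, y down, z forward; pixel columns grow to the right and rows downward; lengths in mm; the calibration is good to about 2 mm. A picture is of the moment at which its call begins.
A pose or a line that the arm cannot do raises arm.Unreachable and nothing moves.
- arm.close_job(): hands the job in; it is judged then, once.
The state is a dict: "t": time; "joints": joint angles; "dq": joint speeds; "joint_torque": joint torques, N m; "eef_pos": TCP position; "tcp_rot": TCP orientation; "force": force on the tool from outside, world axes, zero at the start; "wrist_torque": the same for the moment, N m; "grip_width": finger opening in mm; "grasp_force": force on a finger pad.
Only numpy, scipy, OpenCV 4.12 (cv2) and the standard library are available. Lean on these libraries where they do the work, as an engineer would, in place of code of your own. Each camera call takes 0.05 s, during which the arm holds its last target. There are 200 camera calls.

## Working session

There is one attempt and no reset: what is moved stays moved. The work goes in short steps, each a Python script; the robot and the scene stay as the last script left them, time stands still between calls to the robot, and variables do not carry over. Pictures are saved under pics/ and viewed, at most 10 in all, crops included, and the job is handed in when it is done.

```bash
mkdir -p pics; ls
cat > h.py <<'E'
import numpy as np, cv2
from station import arm, claw, imaging
def cloud(c):
    h,w=c["depth"].shape
    u,v=np.meshgrid(np.arange(w),np.arange(h))
    xd=(u-c["cx"])/c["fx"]; yd=(v-c["cy"])/c["fy"]
    x,y=xd.copy(),yd.copy()
    for _ in range(20):
        s=1+c["k1"]*(x*x+y*y); x=xd/s; y=yd/s
    z=c["depth"].astype(float)
    P=np.stack([x*z,y*z,z],-1); E=np.array(c["extrinsics"])
    W=(P-E[:3,3])@E[:3,:3]
    W[z<=0]=np.nan
    return W
def snap(n,tag):
    c=imaging.read_camera(n); cv2.imwrite(f"pics/{tag}.png",c["frame"][...,::-1]); W=cloud(c); np.save(f"{tag}.npy",W); return c,W
E
python3 - <<'E'
from h import *
for n in("scene","top"):
    c,W=snap(n,n+"0"); E=np.array(c["extrinsics"]); print(n,c["fx"],c["k1"],-E[:3,:3].T@E[:3,3],E[2,:3])
s=arm.read_state(); print(s["t"],s["tcp_rot"],s["force"],s["grip_width"])
E
```

```text
pics
scene 545.5986999841808 -0.0727268599186504 [1141.03345667 -153.6059039  1107.29602521] [-0.48346661  0.05746401 -0.87347463]
top 542.735307289372 -0.09316405249163334 [ 389.85654098  -96.63393092 1576.46289589] [ 0.15180682 -0.00797182 -0.98837804]
0.1 [-4.78377164e-01 -3.10476775e+00  1.97972104e-03] [ 0.13753629 -0.30001457  0.43821584] 86.92594907110899
```

View pics/scene0.png

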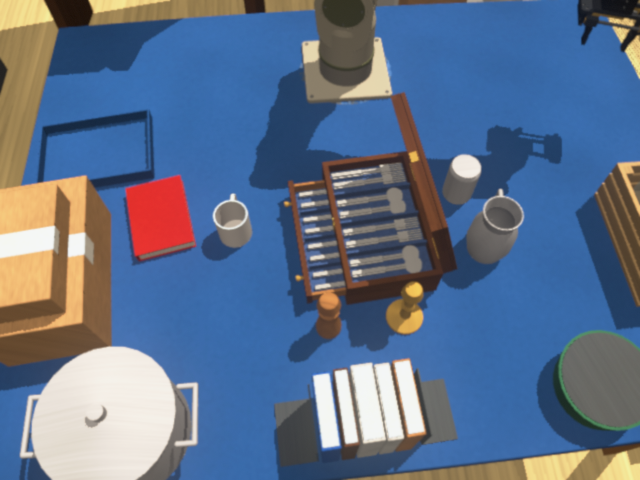

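View pics/top0.png

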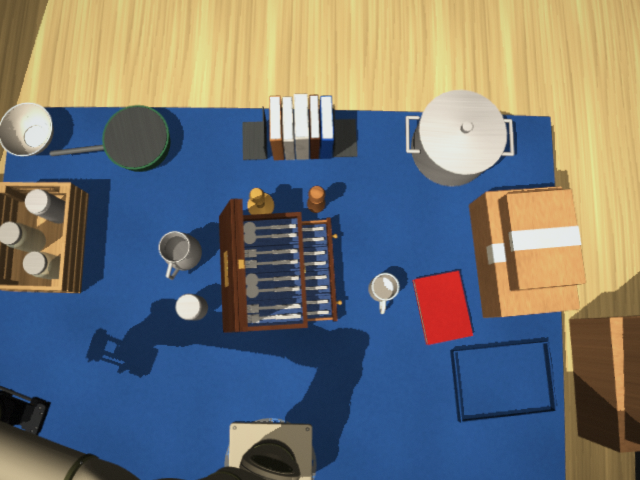

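The scene picture shows the chest with its drawer out (left, cols 290–345), the lid upright (cols 395–455), the mug at (233,222), the tin at (462,178), the pitcher at (494,228), the mill at (328,315) and the candlestick at (408,305). In the top picture the chest spans cols 222–338 and rows 200–330. I'll measure these from depth.

Run:
```python
from h import *
T=np.load("top0.npy");S=np.load("scene0.npy")
def med(W,r): 
    a=W[r[1]:r[3],r[0]:r[2]].reshape(-1,3); return a[~np.isnan(a[:,0])]
def pr(n,a): print(n,len(a),np.round(a.min(0)),np.round(a.max(0)),np.round(np.median(a,0)))
# objects in top (u0,v0,u1,v1), z>20
for n,r in dict(mug=(362,265,405,318),tin=(172,290,212,325),pitcher=(155,228,206,282),mill=(305,182,330,212),candle=(245,184,278,214),book=(410,265,478,348)).items():
    a=med(T,r); a=a[a[:,2]>(12)]; pr(n,a)
a=med(T,(215,195,345,335)); a=a[a[:,2]>5]
h,e=np.histogram(a[:,2],np.arange(0,340,10)); print(list(zip(e.astype(int),h)))
r=a[(a[:,2]>88)&(a[:,2]<102)].astype(np.float32); pr("rim",r); print(cv2.minAreaRect(r[:,:2]),cv2.boxPoints(cv2.minAreaRect(r[:,:2])))
d=a[(a[:,2]>52)&(a[:,2]<66)&(a[:,1]<r[:,1].min()+60)]; pr("dr",d)
l=a[a[:,2]>130].astype(np.float32); pr("lid",l); 
b=med(S,(385,90,465,280)); b=b[b[:,2]>130]; pr("lidS",b)
for n,x in(("T",l),("S",b)):
    print(n,[ (z,np.round(np.median(x[abs(x[:,2]-z)<8],0))) for z in range(140,310,20)])
t=l[l[:,2]>l[:,2].max()-15]; print("lidtop",cv2.minAreaRect(t[:,:2]),cv2.boxPoints(cv2.minAreaRect(t[:,:2])))
```

```text
mug 395 [ 431. -366.   12.] [ 540. -269.   93.] [ 496. -306.   66.]
tin 663 [402. 192.  13.] [473. 260. 119.] [436. 217. 108.]
pitcher 1117 [512. 210.  12.] [644. 318. 166.] [588. 261. 104.]
mill 392 [ 725. -142.   13.] [768. -89. 160.] [ 739. -116.  132.]
candle 455 [701.  -7.  12.] [775.  85. 157.] [736.  43.  35.]
book 3063 [ 345. -591.   13.] [ 575. -400.   40.] [ 450. -483.   28.]
[(np.int64(0), np.int64(432)), (np.int64(10), np.int64(377)), (np.int64(20), np.int64(1490)), (np.int64(30), np.int64(710)), (np.int64(40), np.int64(331)), (np.int64(50), np.int64(385)), (np.int64(60), np.int64(2530)), (np.int64(70), np.int64(1433)), (np.int64(80), np.int64(1981)), (np.int64(90), np.int64(1049)), (np.int64(100), np.int64(118)), (np.int64(110), np.int64(69)), (np.int64(120), np.int64(86)), (np.int64(130), np.int64(134)), (np.int64(140), np.int64(145)), (np.int64(150), np.int64(113)), (np.int64(160), np.int64(65)), (np.int64(170), np.int64(65)), (np.int64(180), np.int64(83)), (np.int64(190), np.int64(82)), (np.int64(200), np.int64(77)), (np.int64(210), np.int64(85)), (np.int64(220), np.int64(88)), (np.int64(230), np.int64(87)), (np.int64(240), np.int64(88)), (np.int64(250), np.int64(98)), (np.int64(260), np.int64(88)), (np.int64(270), np.int64(95)), (np.int64(280), np.int64(821)), (np.int64(290), np.int64(984)), (np.int64(300), np.int64(4)), (np.int64(310), np.int64(0)), (np.int64(320), np.int64(0))]
rim 1405 [ 378. -134.   88.] [740. 134. 102.] [549. -41.  94.]Traceback (most recent call last):
  File "<stdin>", line 11, in <module>
cv2.error: OpenCV(4.12.0) /io/opencv/modules/imgproc/src/convhull.cpp:143: error: (-215:Assertion failed) total >= 0 && (depth == CV_32F || depth == CV_32S) in function 'convexHull'
```

Run:
```python
from h import *
T=np.load("top0.npy");S=np.load("scene0.npy")
def med(W,r): 
    a=W[r[1]:r[3],r[0]:r[2]].reshape(-1,3); return a[~np.isnan(a[:,0])]
a=med(T,(215,195,345,335)); a=a[a[:,2]>5]
def line(n,p):
    p=np.ascontiguousarray(p[:,:2],np.float32); vx,vy,x,y=cv2.fitLine(p,cv2.DIST_HUBER,0,.01,.01).ravel(); s=np.sign(vx); print(n,len(p),"yaw of line dir",np.degrees(np.arctan2(s*vy,s*vx)),"at",x,y)
    r=cv2.minAreaRect(p); print("   ",r[1],r[2],np.round(cv2.boxPoints(r)).tolist())
l=a[a[:,2]>278]; line("lidtop",l)
for z in (150,200,250):
  q=a[(abs(a[:,2]-z)<10)]; print(z,len(q),q.min(0).round(),q.max(0).round())
b=med(S,(385,90,465,280)); b=b[(b[:,2]>120)&(b[:,1]<140)&(b[:,0]<760)]
# inner face plane from the scene
best=None;rng=np.random.default_rng(0)
for _ in range(400):
    p=b[rng.choice(len(b),3,False)]; n=np.cross(p[1]-p[0],p[2]-p[0]); n/=np.linalg.norm(n)+1e-9
    k=abs((b-p[0])@n)<3
    if best is None or k.sum()>best.sum(): best=k
q=b[best]; c=q.mean(0); n=np.linalg.svd(q-c,full_matrices=False)[2][2]; n*=np.sign(n[1]); print("plane",len(b),len(q),c,n,"yaw",np.degrees(np.arctan2(-n[0],n[1])),"tilt",np.degrees(np.arcsin(n[2])))
for W,nm in((T,"T"),(S,"S")):
    m=W.reshape(-1,3); m=m[~np.isnan(m[:,0])]
    m=m[(m[:,0]>400)&(m[:,0]<700)&(m[:,1]<150)&(m[:,1]>-250)]
    ang=[]
    # per x-slice: front rim (z 88-100, min y), drawer front (z 52-64, min y)
    R=[];D=[]
    for x in range(410,700,10):
        s=m[abs(m[:,0]-x)<5]
        r=s[(s[:,2]>90)&(s[:,2]<100)]; d=s[(s[:,2]>45)&(s[:,2]<66)]
        if len(r): R.append((x,r[:,1].min()))
        if len(d): D.append((x,d[:,1].min()))
    print(nm,"rim",[(x,round(y)) for x,y in R]); print(nm,"dr",[(x,round(y)) for x,y in D])
    line("R",np.array(R)); line("D",np.array(D))
```

```text
lidtop 1835 yaw of line dir 4.3636217 at 532.3205 71.02746
    (319.13067626953125, 35.395965576171875) 4.333559513092041 [[374.0, 78.0], [377.0, 43.0], [695.0, 67.0], [693.0, 102.0]]
150 258 [ 372. -133.  140.] [744. 141. 160.]
200 159 [373.  99. 190.] [690. 129. 210.]
250 186 [373.  82. 240.] [691. 110. 260.]
plane 2952 2176 [549.34131642  71.34364749 291.12572317] [-0.01908146  0.26368814 -0.96441923] yaw 4.1389224372808515 tilt -74.67002432992987
T rim [(410, -96), (420, -95), (430, -93), (440, -92), (450, -92), (460, -92), (470, -92), (480, -89), (490, -89), (500, -88), (510, -88), (520, -88), (530, -85), (540, -88), (550, -88), (560, -85), (570, -82), (580, -82), (590, -81), (600, -81), (610, -81), (620, -78), (630, -78), (640, -78), (650, -77), (660, -77), (670, -74), (680, -74), (690, -74)]
T dr [(410, -179), (420, -179), (430, -179), (440, -176), (450, -176), (460, -190), (470, -187), (480, -173), (490, -172), (500, -173), (510, -172), (520, -169), (530, -169), (540, -169), (550, -169), (560, -166), (570, -166), (580, -166), (590, -166), (600, -165), (610, -163), (620, -163)
[... 853 characters left out ...]
, (440, -175), (450, -175), (460, -188), (470, -186), (480, -174), (490, -173), (500, -173), (510, -172), (520, -170), (530, -171), (540, -169), (550, -168), (560, -169), (570, -167), (580, -167), (590, -166), (600, -165), (610, -163), (620, -164), (630, -162), (640, -162), (650, -175), (660, -160), (670, -159), (680, -159), (690, -158)]
R 29 yaw of line dir 4.2806954 at 574.0 -83.66251
    (280.77899169921875, 3.043811321258545) 4.19302225112915 [[410.0, -95.0], [410.0, -98.0], [690.0, -78.0], [690.0, -75.0]]
D 29 yaw of line dir 4.2441263 at 567.1869 -167.44957
    (280.6611022949219, 14.930952072143555) 3.885897636413574 [[410.0, -177.0], [411.0, -191.0], [691.0, -172.0], [690.0, -157.0]]
```

```bash
cat >> h.py <<'E'
from scipy.spatial.transform import Rotation as Rn
A=np.radians(4.35); U=np.array([np.cos(A),np.sin(A),0]); N=np.array([-np.sin(A),np.cos(A),0]); Z=np.array([0,0,1.])
FRONT,HINGE,MID=-126.,74.,538.6   # chest front, hinge (along N), mid width (along U)
def P(s,v,z): return s*U+v*N+z*Z
def rot(phi,sg):   # tool down, tip leaning towards +N by phi
    z=N*np.sin(phi)-Z*np.cos(phi); y=sg*U; return Rn.from_matrix(np.stack([np.cross(y,z),y,z],1)).as_rotvec()
def lidp(th,r=165,g=10): return P(545,HINGE-r*np.cos(th)+30*np.sin(th)+g,95+r*np.sin(th)+30*np.cos(th))
E
python3 - <<'E'
from h import *
p0=np.array(arm.read_state()["eef_pos"])
for sg in(1,-1):
    for n,p,phi in(("over",P(560,-245,350),.2),("low",P(560,-245,38),.2),("home",P(560,-130,38),.2),("up",P(545,110,450),0),("lid0",lidp(1.4,g=40),0),("lid.6",lidp(.6),0),("lid-0",lidp(0),0)):
        q=arm.ik(p,rot(phi,sg)); print(sg,n,p.round(),None if q is None else np.round(q,2))
print(arm.ik(p0+[0,0,250],arm.read_state()["tcp_rot"]))
E
```

```text
1 over [ 577. -202.  350.] [-0.34  0.57  1.22  1.19 -0.68  1.86  0.77]
1 low [ 577. -202.   38.] [-0.2   0.64  0.79  1.62 -0.64  1.25  0.86]
1 home [568. -87.  38.] [-0.55  0.62  0.99  1.76 -0.74  1.22  0.78]
1 up [535. 151. 450.] [-0.78  0.18  0.53  1.16 -0.1   1.83 -0.21]
1 lid0 [535. 157. 263.] [-0.79  0.15  0.48  1.57 -0.07  1.44 -0.23]
1 lid.6 [546.   6. 213.] [-0.67  0.16  0.65  1.68 -0.1   1.33  0.07]
1 lid-0 [550. -39. 125.] [-0.65  0.27  0.75  1.79 -0.2   1.16  0.23]
-1 over [ 577. -202.  350.] [-0.32  0.54  1.16  1.18 -0.64  1.84 -2.39]
-1 low [ 577. -202.   38.] [-0.39  0.84  1.15  1.63 -0.92  1.39 -2.1 ]
-1 home [568. -87.  38.] [-0.64  0.74  1.16  1.76 -0.88  1.3  -2.27]
-1 up [535. 151. 450.] [ 0.53  0.45 -1.39  1.08  0.47  1.93  2.55]
-1 lid0 [535. 157. 263.] [ 0.67  0.47 -1.38  1.5   0.46  1.55  2.52]
-1 lid.6 [546.   6. 213.] None
-1 lid-0 [550. -39. 125.] None
[-1.31001769  0.3546705  -0.04510366  0.91555875  0.01629339  1.87292702
 -0.08244461]
```

Run:
```python
from h import *
s=arm.read_state(); p=np.array(s["eef_pos"]); print(arm.move_l(p+[0,0,250],v=200))
q=list(arm.read_state()["joints"]); q[0]=0.34; arm.movej(q)
claw.close_gripper(10)
print(np.round(arm.ik(P(560,-245,300),rot(.2,1)),2))
arm.reach(P(560,-245,300),rot(.2,1))
print(arm.move_l(P(560,-245,38),v=150,stop_force=8))
s=arm.read_state(); print(s["t"],np.round(s["eef_pos"],1),np.round(s["joints"],2),np.round(s["force"],1),s["grip_width"])
snap("scene","scene1")
```

```text
False
[ 0.47  0.35 -0.14  1.24 -0.13  1.63  0.41]
False
8.7833 [ 577.5 -202.    38.8] [ 0.49  0.51 -0.15  1.58 -0.12  1.14  0.48] [ 0.7 -0.4  1.1] 0.5730257489414785
```

View pics/scene1.png

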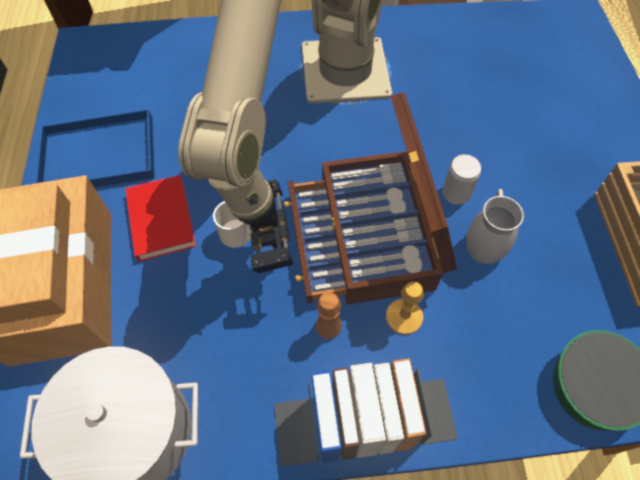

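The hand stands at about (268,235), between the mug (230,222) and the drawer front (295,240), with nothing moved. Next I push the drawer.

Run:
```python
from h import *
def v(): s=arm.read_state(); return round(s["t"],1),np.round(np.array(s["eef_pos"])@N,1),np.round(s["force"],1)
print(arm.move_l(P(560,-224,38),v=40,stop_force=10),v())
for i in range(5):
    hit=arm.move_l(P(560,-126,38),v=35,stop_force=14); r=v(); print(hit,r)
    if hit and r[1]>-150: break
```

```text
False (9.5, np.float64(-224.1), array([ 0.1, -0.5,  0.8]))
True (11.9, np.float64(-133.2), array([ 0.1, -1.6,  4. ]))
```

Run:
```python
from h import *
arm.hold(0.2)
print(arm.move_l(P(560,-122,38),v=20,stop_force=15)); s=arm.read_state(); print(np.array(s["eef_pos"])@N,np.round(s["force"],1))
arm.move_l(P(560,-170,38),v=100); arm.move_l(P(560,-190,450),v=250)
c,W=snap("scene","scene2"); W2=snap("top","top2")[1]; print(arm.read_state()["t"])
for X in (W,W2):
    m=X.reshape(-1,3); m=m[~np.isnan(m[:,0])]; s,v,z=m@U,m@N,m[:,2]
    k=(s>MID-135)&(s<MID+135)&(v<-80)&(v>-240)
    for lo,hi in((22,57),(63,85),(88,100)):
        kk=k&(z>lo)&(z<hi); print(lo,kk.sum(),np.percentile(v[kk],[2,10,50]).round(1) if kk.any() else 0)
print(np.round(arm.ik(P(545,115,450),rot(0,1)),2))
```

```text
True
-133.34200721935764 [ 0.5 -2.1  3.6]
14.8917
22 538 [-157.7 -147.9 -136.4]
63 1478 [-127.2 -111.4  -98. ]
88 706 [-127.3 -126.5 -120.8]
22 277 [-157.3 -151.3 -134.1]
63 1025 [-138.4 -113.1  -98.6]
88 473 [-127.1 -125.9 -120.2]
[-0.08  0.21 -0.37  1.11  0.08  1.84 -0.34]
```

View pics/scene2.png

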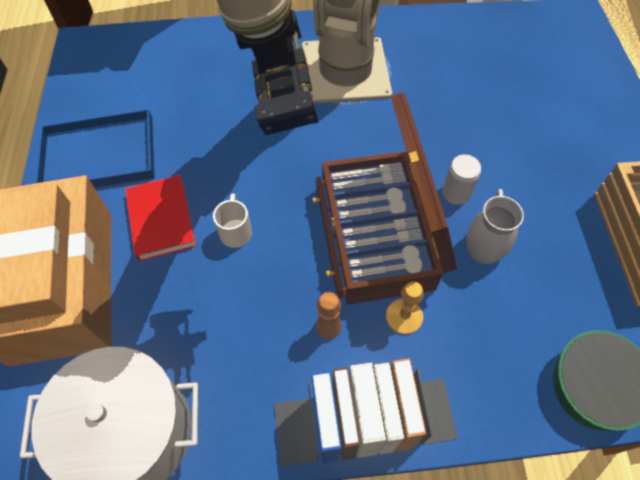

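Run:
```python
from h import *
for f in("scene2","top2"):
    m=np.load(f+".npy").reshape(-1,3); m=m[~np.isnan(m[:,0])]; s,v,z=m@U,m@N,m[:,2]
    for a,b in((-130,-110),(-70,0),(0,70),(110,130)):
      print(f,a,[(zz,np.round(np.sort(v[(s>MID+a)&(s<MID+b)&(v>-170)&(v<-100)&(abs(z-zz)<4)])[[0,2]] if ((s>MID+a)&(s<MID+b)&(v>-170)&(v<-100)&(abs(z-zz)<4)).sum()>3 else 0,0)) for zz in range(12,100,8)])
i=cv2.imread("pics/scene2.png")[140:320,290:390]; cv2.imwrite("pics/c2.png",cv2.resize(i,None,fx=3.3,fy=3.3,interpolation=cv2.INTER_CUBIC))
```

```text
scene2 -130 [(12, np.int64(0)), (20, array([-144., -127.])), (28, array([-144., -129.])), (36, np.int64(0)), (44, np.int64(0)), (52, np.int64(0)), (60, array([-144., -144.])), (68, array([-135., -127.])), (76, array([-127., -110.])), (84, array([-127., -109.])), (92, array([-127., -127.]))]
scene2 -70 [(12, np.int64(0)), (20, array([-144., -144.])), (28, array([-144., -144.])), (36, array([-144., -144.])), (44, array([-144., -144.])), (52, array([-144., -144.])), (60, array([-144., -144.])), (68, array([-129., -127.])), (76, array([-127., -127.])), (84, array([-129., -127.])), (92, array([-129., -128.]))]
scene2 0 [(12, np.int64(0)), (20, array([-144., -144.])), (28, array([-144., -144.])), (36, array([-144., -144.])), (44, array([-144., -144.])), (52, array([-144., -144.])), (60, array([-144., -144.])), (68, array([-139., -129.])), (76, array([-129., -127.])), (84, array([-129., -127.])), (92, array([-129., -129.]))]
scene2 110 [(12, np.int64(0)), (20, array([-144., -128.])), (28, array([-144., -144.])), (36, array([-144., -144.])), (44, np.int64(0)), (52, array([-144., -144.])), (6
[... 637 characters left out ...]
[-142., -138.])), (76, array([-128., -114.])), (84, array([-127., -115.])), (92, array([-129., -128.]))]
top2 0 [(12, np.int64(0)), (20, array([-132., -132.])), (28, array([-132., -132.])), (36, np.int64(0)), (44, np.int64(0)), (52, array([-143., -143.])), (60, array([-144., -144.])), (68, array([-143., -143.])), (76, array([-114., -113.])), (84, array([-119., -110.])), (92, array([-129., -127.]))]
top2 110 [(12, np.int64(0)), (20, array([-132., -130.])), (28, array([-132., -130.])), (36, np.int64(0)), (44, np.int64(0)), (52, array([-144., -141.])), (60, array([-144., -144.])), (68, array([-139., -113.])), (76, array([-113., -110.])), (84, array([-108., -105.])), (92, array([-127., -125.]))]
```

View pics/c2.png

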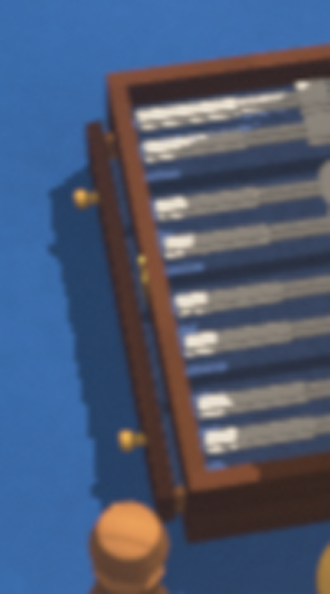

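The crop shows the drawer still about 17 mm out: its face is at −144 against the rim at −127. The finger reached about −124, so the drawer must have moved back out after I retreated. I'll repeat it with lower force, a slow release, and depth checks before and after the release.

```bash
cat >> h.py <<'E'
def face(tag):
    out=[]
    for n in("scene","top"):
        W=snap(n,tag+n)[1]; m=W.reshape(-1,3); m=m[~np.isnan(m[:,0])]; s,v,z=m@U,m@N,m[:,2]
        for a,b in((-140,-105),(105,140)):
            k=(s>MID+a)&(s<MID+b)&(v>-190)&(v<-95)&(abs(z-56)<5); out.append(np.sort(v[k])[:6].round().tolist())
    return out
def st():
    s=arm.read_state(); return round(s["t"],1),np.round(np.array(s["eef_pos"])@N,1),np.round(s["force"],1)
E
python3 - <<'E'
from h import *
arm.move_l(P(560,-190,60),v=250); arm.move_l(P(560,-175,38),v=80)
print(st())
print(arm.move_l(P(560,-139,38),v=20,stop_force=12),st())
print(face("a"))
print(arm.move_l(P(560,-124,38),v=10,stop_force=7),st())
print(face("b"))
arm.move_l(P(560,-139,38),v=5); print(st(),face("c"))
E
```

```text
(17.1, np.float64(-174.6), array([-0. , -0.1, -0.5]))
False (19.0, np.float64(-139.1), array([0.2, 0. , 0.1]))
[[], [-145.0, -144.0, -144.0, -144.0, -144.0, -144.0], [-100.0], [-138.0, -114.0, -105.0]]
True (20.0, np.float64(-133.4), array([-0.4, -0.4,  3.2]))
[[], [-144.0, -144.0, -144.0, -144.0, -144.0, -144.0], [-103.0], [-107.0, -105.0, -98.0]]
(21.4, np.float64(-139.0), array([0.2, 2.3, 3.7])) [[], [-150.0, -150.0, -150.0, -149.0, -149.0, -149.0], [-108.0, -100.0], [-149.0, -128.0, -101.0]]
```

Run:
```python
import cv2,numpy as np
a=cv2.imread("pics/cscene.png")[120:320,220:400]; b=cv2.imread("pics/ctop.png")[190:340,240:400]
f=lambda i,h: cv2.resize(i,(int(i.shape[1]*h/i.shape[0]),h),interpolation=cv2.INTER_CUBIC)
cv2.imwrite("pics/c3.png",np.hstack([f(a,390),f(b,390)]))
```

```text
(no output)
```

View pics/c3.png

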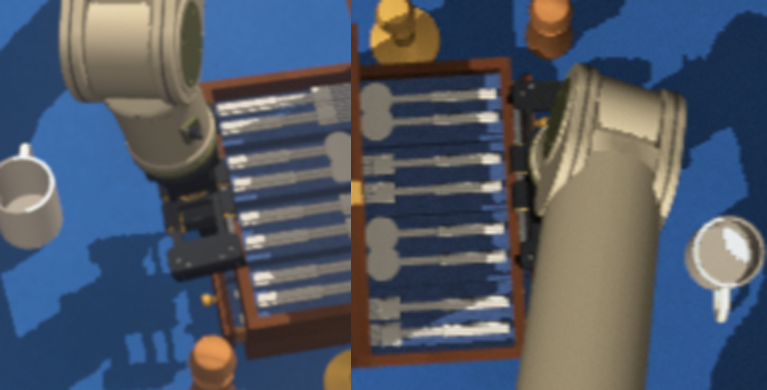

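Run:
```python
from h import *
s0=arm.read_state(); R=Rn.from_rotvec(s0["tcp_rot"]).as_matrix(); print(np.round(s0["eef_pos"],1),"zaxis in U,N,Z",[round(float(R[:,2]@k),3) for k in(U,N,Z)],"y",[round(float(R[:,1]@k),3) for k in(U,N,Z)])
for f,v0 in(("scene1",-245),("cscene",-139),("ctop",-139)):
    m=np.load(f+".npy").reshape(-1,3); m=m[~np.isnan(m[:,0])]; q=np.stack([m@U-560,m@N-v0,m[:,2]],1)
    print(f)
    for z in range(10,170,10):
        k=(abs(q[:,0])<130)&(q[:,1]>-70)&(q[:,1]<(32 if v0==-245 else 60))&(abs(q[:,2]-z)<5); a=q[k]
        if len(a)>3: print(z,len(a),"s",np.percentile(a[:,0],[2,50,98]).round(),"v",np.percentile(a[:,1],[2,50,98]).round())
```

```text
[568.9 -96.1  37.9] zaxis in U,N,Z [0.003, 0.187, -0.982] y [1.0, -0.006, 0.001]
scene1
10 39 s [-98.  40. 111.] v [-69. -13.  29.]
20 6 s [-66. -62. -58.] v [-69. -69. -66.]
30 4 s [-67. -63. -61.] v [-68. -66. -65.]
40 40 s [-115.  -58.   83.] v [-69.  25.  32.]
50 30 s [-117.  -58.   81.] v [-70.  22.  31.]
60 5 s [-67. -64. -59.] v [-69. -68. -66.]
70 8 s [-61.  10.  13.] v [-69. -13.   3.]
80 11 s [ 5. 12. 13.] v [-15. -11.   3.]
90 8 s [14. 15. 16.] v [-18. -13.  -8.]
130 54 s [33. 89. 91.] v [-54. -34.  -9.]
140 133 s [-77.  36.  91.] v [-57. -18.  18.]
150 348 s [-76.  28.  96.] v [-57. -10.  17.]
160 357 s [-33.  26.  98.] v [-58.   3.  15.]
cscene
10 23 s [-27.  52. 125.] v [-68. -54.  10.]
20 74 s [ 39.  75. 125.] v [-11.   8.  16.]
30 98 s [ 38.  84. 128.] v [-11.   9.  15.]
40 79 s [ 49.  80. 129.] v [-25.  -3.  14.]
50 61 s [ 55. 118. 128.] v [-25.  -7.  13.]
60 221 s [-84.  86. 125.] v [-11.  -3.  55.]
70 684 s [-117.   11.  114.] v [12. 41. 59.]
80 608 s [-121.    5.  109.] v [-2. 44. 60.]
90 408 s [-121.   34.  128.] v [-9. 36. 59.]
100 125 s [-96.  91. 130.] v [12. 20. 43.]
120 5 s [30. 87. 88.] v [-50. -42. -21.]
130 56 s [-4. 88. 90.] v [-56. -34.  -4.]
140 149 s [-20.  36.  90.] v [-58. -27.  19.]
150 297 s [-53.  29.  95.] v [-58. -23.  17.]
160 338 s [-27.  27.  97.] v [-59.   3.  15.]
ctop
10 4 s [75. 88. 92.] v [-16. -14. -13.]
20 35 s [-127.  -92.   89.] v [ 1.  4. 11.]
30 31 s [-127.  -95.   69.] v [ 2.  6. 11.]
40 8 s [-90.  71.  79.] v [-24. -12.  11.]
50 15 s [ 71.  76. 124.] v [-24. -18.  11.]
60 155 s [-126.   -6.  125.] v [-9. 36. 57.]
70 624 s [-126.   -4.  126.] v [25. 42. 59.]
80 267 s [-124.    1.  128.] v [28. 43. 60.]
90 327 s [-123.   -7.  127.] v [13. 31. 59.]
100 175 s [-126.   11.  129.] v [13. 20. 43.]
140 15 s [-84.  19.  86.] v [10. 18. 19.]
150 104 s [-62.   3.  71.] v [ 3.  9. 18.]
160 137 s [-82.   8.  88.] v [ 1.  9. 16.]
```

Reading these together: the tip stops against the chest front above the drawer at −126.5, there is an upward force of about 4 N, the drawer is dragged both ways, and the hand's body shows at z≥130 instead of 106. So the real tip sits about 20 mm higher than reported and rides on top of the drawer board. I'll back off, go lower while feeling for the table, and push again.

Run:
```python
from h import *
arm.move_l(P(560,-139,55),v=60); arm.move_l(P(560,-180,55),v=100)
print(arm.move_l(P(560,-180,12),v=40,stop_force=5),st(),arm.read_state()["eef_pos"][2])
print(arm.move_l(P(560,-122,12),v=25,stop_force=10),st())
print(face("d"))
```

```text
False (23.7, np.float64(-180.1), array([0.5, 0.1, 0.4])) 12.306071865652427
True (25.4, np.float64(-133.5), array([ 0.9, -2.7,  0.3]))
[[], [-127.0, -127.0, -127.0, -127.0, -127.0, -127.0], [], [-110.0]]
```

Run:
```python
from h import *
arm.move_l(P(560,-140,12),v=20); arm.move_l(P(560,-185,14),v=100); arm.move_l(P(560,-190,430),v=250)
print(face("e"),st())
arm.reach(P(545,115,430),rot(0,1)); 
c=lidp(1.3,g=35)-20*Z
print(arm.move_l(c,v=150,stop_force=6),st(),c,np.round(arm.read_state()["joints"],2))
snap("scene","f")
```

```text
[[-127.0, -127.0, -127.0, -127.0, -127.0, -127.0], [-127.0, -127.0, -127.0, -127.0, -127.0, -127.0], [], [-96.0]] (28.5, np.float64(-189.9), array([-1.1, -0.1,  0.2]))
False (31.1, np.float64(94.0), array([0.2, 0.2, 0.6])) [536.3177214  134.8369733  242.01206545] [-0.01  0.18 -0.36  1.57  0.06  1.4  -0.3 ]
```

View pics/f.png

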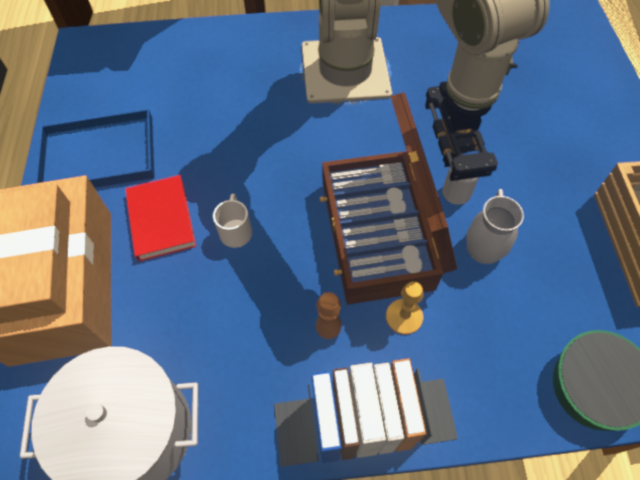

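The drawer is flush and the hand is behind the lid at about (460,140), clear of the tin and pitcher. Next I push the lid along its arc.

Run:
```python
from h import *
for th in (1.3,1.1,.9,.7,.5,.35,.2,.08):
    print(th,arm.move_l(lidp(th)-20*Z,v=70,stop_force=25),st())
p=lidp(0); print(arm.move_l(p-Z*35,v=20,stop_force=14),st(),arm.read_state()["eef_pos"][2])
snap("scene","g")
W=snap("top","gt")[1]; m=W.reshape(-1,3); m=m[~np.isnan(m[:,0])]; s,v,z=m@U,m@N,m[:,2]
for a in range(-120,80,20):
    k=(abs(v-a)<10)&(abs(s-MID)<150)&(z>80)&(z<150); print(a,np.median(z[k]).round(1),k.sum())
```

```text
1.3 False (31.6, np.float64(68.4), array([0. , 0.3, 0.1]))
1.1 False (32.3, np.float64(35.1), array([0.9, 0.7, 0.2]))
0.9 False (32.9, np.float64(4.6), array([ 0.5, -0.2,  0.2]))
0.7 False (33.5, np.float64(-23.2), array([ 0.4, -0.4, -0.2]))
0.5 False (34.1, np.float64(-46.5), array([-0.2, -0.2,  0.8]))
0.35 False (34.6, np.float64(-60.9), array([-0.1,  0.2,  0. ]))
0.2 False (35.1, np.float64(-71.8), array([0.4, 0.1, 0.1]))
0.08 False (35.6, np.float64(-78.2), array([ 0.8, -0.5,  0.9]))
True (36.4, np.float64(-79.8), array([-3.3, -1.1,  8.3])) 102.52801550758979
-120 124.7 104
-100 125.5 68
-80 125.0 62
-60 125.9 65
-40 125.3 70
-20 125.6 53
0 125.3 214
20 124.9 820
40 125.0 824
60 125.0 823
```

View pics/g.png

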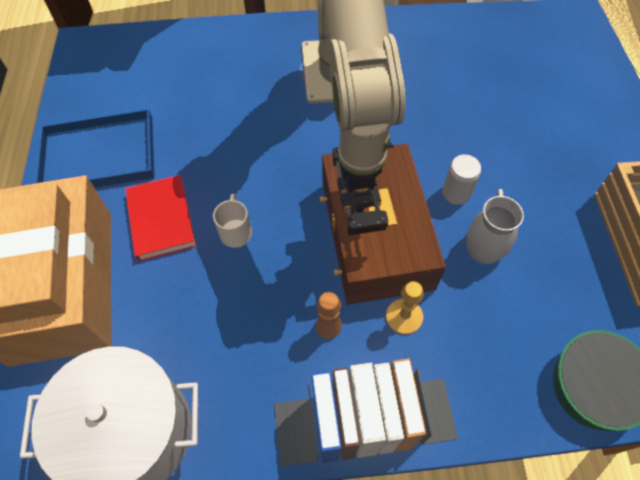

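The lid lies flat at z≈125 over its whole depth. I'll press once more, lift clear and check both joints.

Run:
```python
from h import *
p=np.array(arm.read_state()["eef_pos"])
print(arm.move_l(p-Z*12,v=20,stop_force=20),st(),arm.read_state()["eef_pos"][2])
arm.move_l(p+Z*8,v=20); arm.move_l(p+Z*200,v=200); arm.move_l(p+Z*220+U*0-150*U,v=200); arm.hold(.3)
print(face("i"),st())
for n in("iscene","itop"):
    m=np.load(n+".npy").reshape(-1,3); m=m[~np.isnan(m[:,0])]; s,v,z=m@U,m@N,m[:,2]
    print(n,[float(np.median(z[(abs(v-a)<6)&(abs(s-MID)<150)&(z>80)&(z<150)]).round(1)) for a in(-118,-100,-60,-20,20,60)])
```

```text
True (36.8, np.float64(-79.8), array([-2.2,  0.5,  6.9])) 102.55938469740155
[[-127.0, -127.0, -127.0, -127.0, -127.0, -127.0], [-127.0, -127.0, -127.0, -127.0, -127.0, -127.0], [], []] (39.8, np.float64(-79.7), array([-0.8, -0.2,  0.3]))
iscene [125.2, 125.2, 125.3, 125.4, 125.4, 125.5]
itop [124.8, 125.1, 125.6, 125.8, 125.1, 124.9]
```

```bash
python3 -c "
from station import arm; print(arm.close_job())"
```

```text
the job is handed in; nothing more can be done
None
```

The chest is shut and the job is handed in, with no verdict returned: depth images put the drawer front flush with the chest and the lid flat at 125 mm. The hand is clear and, in the last picture viewed, nothing around the chest looked moved. The first drawer pushes left it about 17 mm out because the fingertip rode on top of its front board, so I pushed again lower.

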